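# Hold the solid plate down in the light meter's slot for its dark check

## Task

Do the dark check of the light-transmission meter: lift the solid plate (not the one with the round window) up and off its hook, pass its blade down through the narrow slot on top of the meter, and push it down, without forcing it, against the sprung shutter until its crossbar sits on the slot's lip. The shutter would push the plate out again if you let go, so finish while still gripping the plate upright and holding it fully down; leave the windowed plate on its hook and everything else where it is.

Things in the scene. Friction and masses are not known exactly. Their poses are not given: they have to be found in the camera images.
- solid_plate: Aluminium plate with black grip, 0.06 to 0.11 kg, hung by the eye under the grip; solid, no window. Origin: centre of its crossbar's underside; z up, x through the thickness, y across; same both ways round. In mm: blade z -56 to 0, 6 (x) by 44 (y), lowest 4 thinned to 3.5 x 40; crossbar z 0 to 8, 12 x 64; above it z 8 to 70, 14 x 26: the eye, then the grip.
- solid_grip (a point): On the solid plate, 54 mm above its origin, same axes: middle of the grip, a solid block 14 (x) by 26 (y) mm from 18 below to 16 above this point. Take it across its 26 mm width (y): the hook wire runs along x through the eye just below, so fingers go down on the two y sides. The crossbar's top is 46 mm below.
- solid_eye (a point): On the solid plate, 24 mm above its origin: centre of the eye, a hole along x, 14 wide (y) and 24 high (z 12 to 36 above the plate's origin), between grip and crossbar; its upper edge hangs on the hook wire.
- window_plate: The other plate: same shape, sizes and origin as the solid plate, but its blade has a round glass window 28 mm across in a black ring. It stays on its hook.
- stand: Fixed stand: grey base 110 (x) x 200 (y) x 12 mm, post, crossbar along y 40 mm behind (+x), 127 high; no part above 137. Origin: centre of base underside. Two 5 mm wire hooks at y = -65 and +65 run level to the stand's -x, wire centre 126.5 high, ending at x = -15 with the end turned up 4. Plates hang at x = 0 on either hook, crossbar undersides 93 high, grips to 163.
- stand_front (a point): Point 100 mm in front of the stand's centre (its -x), 130 high. To take a plate off: raise it 5 to 18 mm (11 is the middle of the play), then draw it at least 30 mm along the stand's -x, level, so that its eye slips off the turned-up end.
- meter: Fixed bench instrument, 160 (x) x 130 (y) mm: two beige heads 92 high and between them a block whose aluminium lip, 34 x 92, is the highest part, 100 high. Origin: centre of its underside; display at its front, -x. The slot runs along y.
- meter_slot (a point): Centre of the slot's mouth, level with the lip's top, 100 mm above the bench; axes as the meter. Slot 8 wide (x), 46 long (y), 2 mm more than the blade each way, vertical, 3 mm bevel round the mouth; lip 10 thick, the space below is wider and takes the whole blade.
- shutter (a joint): Sprung shutter under the slot: 0 is up and shut (its top 11 mm below the slot's mouth); grows (m) as the blade pushes it straight down, about 0.045 when the crossbar sits on the lip. Its spring pushes back with about 2.5 N at first, 5 N at the end, more than the plate's weight; there is no catch.
- amber_vial_0: Bystander: amber vial with black cap, 24 wide, 72 high, standing in the steel tray at the left (mm). Origin: centre of its underside.
- amber_vial_1: Bystander: amber vial with black cap, 22 wide, 70 high, standing in the steel tray at the left (mm). Origin: centre of its underside.
- beaker_1: Bystander: clear beaker, 64 wide, 82 high, standing in the steel tray at the left (mm). Origin: centre of its underside.
- timer: Bystander: flat white timer, 58 x 58 x 18, lying near the front edge of the bench (mm). Origin: centre of its underside.
- marker_0: Bystander: marker pen, 126 x 14 x 14, lying near the front edge of the bench (mm). Origin: centre of its underside.
- wash_bottle: Bystander: wash bottle with spout, 99 x 72, 192 high, at the back right (mm). Origin: centre of its underside.
- buffer_0: Bystander: white screw-cap bottle, 54 wide, 109 high, at the back (mm). Origin: centre of its underside.
- buffer_1: Bystander: white screw-cap bottle, 54 wide, 109 high, at the back (mm). Origin: centre of its underside.
Mind the look-alikes: they are no part of the job. What is shaped like the solid_plate but pink, red or yellow is not meant.

How it is judged:
By the outcome, as a careful person would: the job done as asked, in the order asked, and still so for the second after the job is handed in, while the arm keeps its last pose, push and grip.
It also fails if it takes over 43 s, if anything falls off the work surface, if the arm or the gripper's body presses on something with over 40 N, if the wrist force passes 120 N, or if a joint passes its speed limit or range.

## Robot

A 6-joint arm with a two-finger parallel gripper is mounted at the origin on a cart in front of the work surface, level with it; the furniture and walls round the work are solid. World frame = base frame: x ahead of the robot, y to its left, z up, the work surface at z = 0. Lengths are in m, angles in rad, forces in N, time in s.
With the tool pointing down it reaches from about 0.425 to 1.125 m from the base axis. Payload 14.9 kg.
Tool frame: the origin (TCP) lies at the very end of the fingers, on their centre line; the grasp point (between the pads) lies 19 mm behind it (manip.hold_point_z is the distance from the TCP to the grasp point, in m); z points along the fingers, y is the direction in which the jaws open and shut (so a half turn about z gives the same grasp; the last joint's range is limited). The gripper opens to 91 mm and grips with 3 to 60 N. Pads are 32 mm wide; open, the fingers measure 118 mm over their backs; the gripper's body (76 mm by 178 mm) begins 60 mm behind the grasp point.
Start: joints at [-1.179, 0.379, 1.734, -0, 1.028, -0.033], TCP at [0.288, -0.638, 0.214] pointing down, gripper open.
Joint ranges: [-2.77, 2.77], [-0.74, 2.19], [0, 2.66], [-1.06, 4.2], [0.31, 2.87], [-3.08, 3.08]. Speed limits (rad/s): [1.89, 1.89, 2.39, 3.14, 3.14, 3.14].

## Interface

Orientations are given as a unit quaternion [x, y, z, w].
In Python, from plant import manip, jaws, imaging, recognise gives the robot as it stands. Calls block until the motion is done:
- manip.move_to(position, orientation): joint-space move of the TCP to a pose.
- manip.movel(position, vel=0.15, orientation=None): straight line of the TCP; orientation=None keeps the orientation; vel is the mean speed in m/s.
- manip.move_joints(angles): joint-space move.
- jaws.command_gripper(opening, squeeze=None): finger opening in m; squeeze is the grip in N (None keeps the last); returns when the fingers have stopped.
- manip.hold(seconds).
- manip.inverse_kinematics(position, orientation): joint angles nearest the present ones, or None.
- manip.get_state(): the state.
- imaging.read_camera(name): name is "scene" or "top" or "wrist"; returns the picture (400x640x3 uint8, blue, green, red); there is no depth.
- imaging.camera_model(name): a dict with "mtx" (3x3 intrinsics, pixels), "R" (3x3) and "t" (3): a world point X has camera coordinates R X + t. Camera axes: x right, y down, z forward; pixel columns grow to the right and rows downward; lengths in m; the calibration is good to about 2 mm. A picture is of the moment at which its call begins: read the wrist's pose just before it. camera_model takes no time and is no camera call; for the wrist camera it gives the pose at the moment of the call.
A pose or a line that the arm cannot do raises manip.Unreachable and nothing moves.
- manip.close_job(): hands the job in, once; it reports no verdict.
Trained networks look in the newest picture that a camera, given by its name, has taken for a name from the list of things; names that differ only in an ending like _2 or _b are one class to them, and where a whole thing is asked for, a point or a joint stands for the part that bears it (a point fixed in the world has none). Each returns a list of dicts, best first, with "score" (0 to 1); they miss things now and then, are a little off and sometimes report something else, mostly with a low value. They report only what shows in the picture. A call takes as long as a camera call. They do not tell look-alikes from the thing itself.
- recognise(camera, thing): "xyz" ([x, y, z] in m, in world coordinates, good to about 4 mm: the middle of the surface that is visible of it).
The state is a dict: "time": time; "q": joint angles; "joint_velocities": joint speeds; "joint_torque": joint torques, N m; "ee_pos": TCP position; "ee_rot": TCP orientation; "wrist_force": force on the tool from outside, world axes, zero at the start; "wrist_torque": the same for the moment, N m; "opening": finger opening in m.
Only numpy, scipy, OpenCV 4.12 (cv2) and the standard library are available. Lean on these libraries where they do the work, as an engineer would, in place of code of your own. Each camera call takes 0.05 s, during which the arm holds its last target.

## Working session

There is one attempt and no reset: what is moved stays moved. The work goes in short steps, each a Python script; the robot and the scene stay as the last script left them, time stands still between calls to the robot, and variables do not carry over. Pictures are saved under pics/ and viewed, and the job is handed in when it is done.

```bash
mkdir -p pics; ls; python3 - <<'E'
from plant import manip, jaws, imaging, recognise
import cv2
for c in ["scene","top","wrist"]:
    im=imaging.read_camera(c); cv2.imwrite(f"pics/a_{c}.png",im)
    m=imaging.camera_model(c); print(c,m["mtx"].tolist(),(-m["R"].T@m["t"]).round(3), m["R"].round(3).tolist())
    if c!="wrist":
        for t in ["solid_plate","window_plate","stand","meter","meter_slot","solid_grip"]:
            try: print(t,[(r["xyz"],r["score"]) for r in recognise(c,t)][:3])
            except Exception as e: print(t,e)
s=manip.get_state();print(s)
E
```

```text
pics
scene [[415.7292881610166, 0.0, 320.2902093460921], [0.0, 415.7292881610166, 199.0113163698686], [0.0, 0.0, 1.0]] [-0.296 -0.849  0.958] [[0.733, -0.68, -0.009], [-0.376, -0.394, -0.839], [0.567, 0.618, -0.544]]
solid_plate [([0.5339, -0.1734, 0.0967], 0.9), ([0.4572, -0.0418, 0.0587], 0.73), ([0.6827, -0.1876, 0.0563], 0.6)]
window_plate [([0.5554, -0.3012, 0.0962], 0.64)]
stand [([0.541, -0.2322, 0.0142], 0.85)]
meter [([0.5339, 0.0741, 0.0838], 0.84)]
meter_slot [([0.5286, 0.0731, 0.0814], 0.57)]
solid_grip [([0.5609, -0.068, 0.0585], 0.77), ([0.4685, -0.043, 0.0616], 0.67), ([0.5297, -0.177, 0.0985], 0.62)]
top [[415.5926404433097, 0.0, 317.6316816964863], [0.0, 415.5926404433097, 204.15477886591086], [0.0, 0.0, 1.0]] [0.501 0.104 1.298] [[-0.028, -1.0, 0.006], [-0.997, 0.027, -0.076], [0.076, -0.008, -0.997]]
solid_plate [([0.5579, -0.0576, 0.1072], 0.66), ([0.676, -0.1751, 0.1011], 0.56)]
window_plate [([0.5358, -0.1579, 0.1556], 0.75), ([0.5548, -0.2857, 0.1436], 0.47)]
stand [([0.5464, -0.2301, 0.0124], 0.91)]
meter [([0.5581, 0.1055, 0.092], 0.94)]
meter_slot [([0.5583,
[... 341 characters left out ...]
.105, -0.967]]
{'time': 0.75, 'q': array([-1.17930196e+00,  3.78897424e-01,  1.73420573e+00,  5.12193437e-06,
        1.02848705e+00, -3.32901156e-02]), 'joint_velocities': array([ 0.00081415,  0.00037072, -0.00033971,  0.00126022,  0.00095685,
       -0.0008193 ]), 'joint_torque': array([-2.49895660e-03, -7.63607025e+01, -4.34712052e+01,  6.49788603e-02,
        3.89748509e-02,  2.16636761e-05]), 'ee_pos': array([ 0.28849427, -0.63780037,  0.21393072]), 'ee_rot': array([9.77529709e-01, 2.10797694e-01, 2.37649771e-06, 8.13738657e-07]), 'wrist_force': array([-0.69300121,  0.29419867,  0.37434893]), 'wrist_torque': array([ 0.04835034,  0.0058879 , -0.04779889]), 'opening': 0.09122917035535145}
```

View pics/a_scene.png

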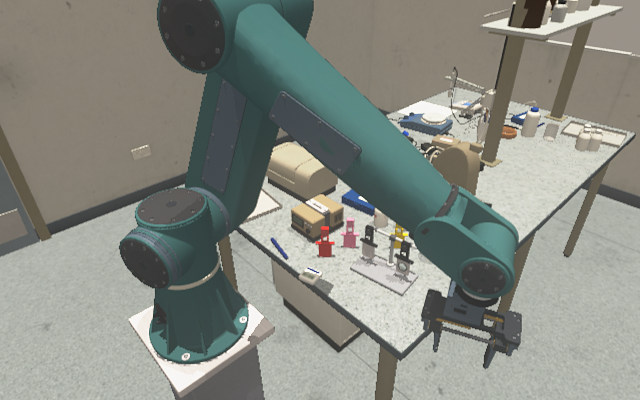

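View pics/a_top.png

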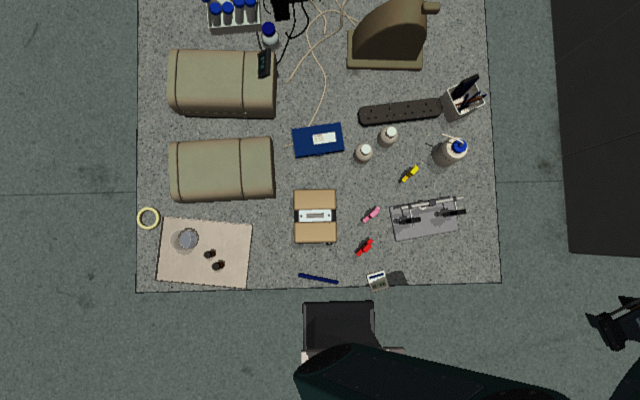

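```bash
python3 - <<'E'
import cv2
a=cv2.imread("pics/a_scene.png")[120:320,300:560];cv2.imwrite("pics/a_sc2.png",cv2.resize(a,None,fx=3,fy=3,interpolation=cv2.INTER_CUBIC))
a=cv2.imread("pics/a_top.png")[100:260,280:480];cv2.imwrite("pics/a_top2.png",cv2.resize(a,None,fx=3.7,fy=3.7,interpolation=cv2.INTER_CUBIC))
E
```

```text
(no output)
```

View pics/a_sc2.png

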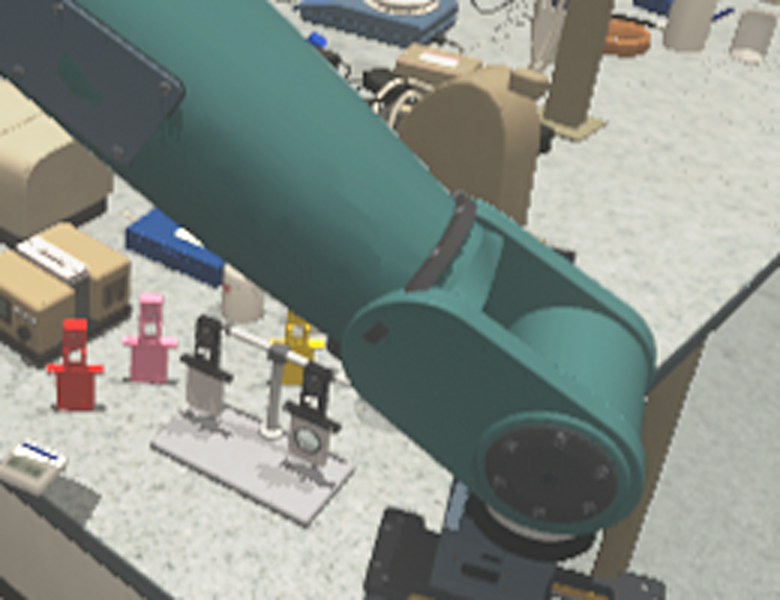

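View pics/a_top2.png

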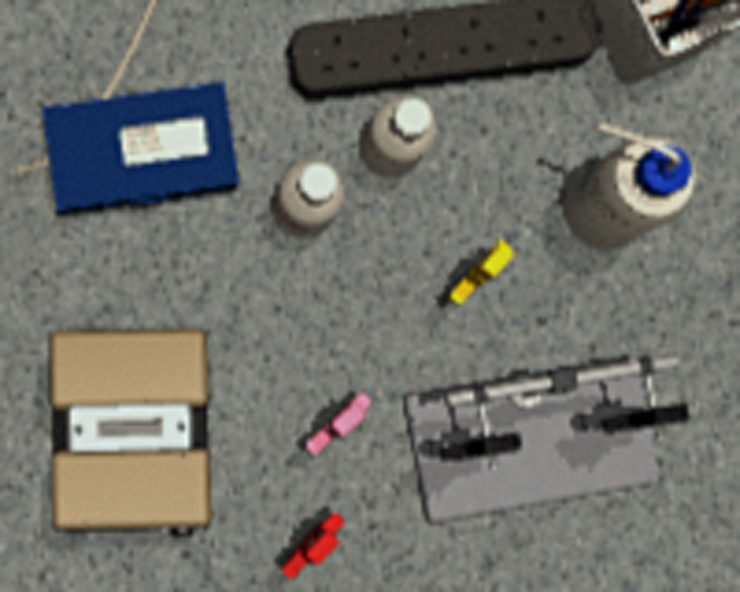

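Solid plate is the left-hand one (scene px ~(368,245)); the one at ~(403,262) shows the round window. Red, pink and yellow ones are decoys. The meter is at ~(316,216) in the top view. Next, closer looks with the wrist camera.

```bash
cat > h.py <<'E'
from plant import manip, jaws, imaging, recognise
import numpy as np, cv2
from scipy.spatial.transform import Rotation as Ro
def down(yaw): # tool x at yaw, tool z down
    return (Ro.from_euler('z',yaw)*Ro.from_euler('x',np.pi)).as_quat()
def proj(m,X):
    c=np.asarray(X)@m["R"].T+m["t"]; p=c@m["mtx"].T; return p[...,:2]/p[...,2:]
def unproj(m,px,z):
    d=m["R"].T@np.linalg.inv(m["mtx"])@np.array([px[0],px[1],1.]); o=-m["R"].T@m["t"]
    return o+d*(z-o[2])/d[2]
E
python3 - <<'E'
from h import *
import pickle
for n,p in [("st",(0.50,-0.20,0.30)),("me",(0.50,0.09,0.30))]:
    manip.move_to(p,down(0.1)); m=imaging.camera_model("wrist"); im=imaging.read_camera("wrist")
    cv2.imwrite(f"pics/b_{n}.png",im); pickle.dump(m,open(f"{n}.pkl","wb"))
    for t in (["solid_plate","solid_eye","solid_grip","window_plate","stand"] if n=="st" else ["meter","meter_slot"]):
        print(t,[(r["xyz"],r["score"]) for r in recognise("wrist",t)][:3])
s=manip.get_state();print(s["time"],s["q"],s["wrist_force"])
E
```

```text
solid_plate [([0.5419, -0.1744, 0.1566], 0.9), ([0.6698, -0.1744, 0.0648], 0.76), ([0.5596, -0.0701, 0.0901], 0.63)]
solid_eye [([0.6713, -0.1734, 0.0645], 0.89), ([0.4707, -0.0492, 0.1055], 0.67), ([0.5652, -0.073, 0.0893], 0.64)]
solid_grip [([0.5683, -0.0716, 0.0871], 0.92), ([0.5362, -0.1694, 0.1531], 0.76), ([0.6731, -0.1695, 0.0596], 0.67)]
window_plate [([0.5558, -0.2908, 0.1552], 0.64)]
stand [([0.5537, -0.2339, 0.0116], 0.87)]
meter [([0.5646, 0.1072, 0.0945], 0.95)]
meter_slot [([0.5687, 0.1088, 0.0918], 0.63)]
4.1167 [ 1.30242612e-01 -3.30880952e-02  2.05371993e+00 -7.11940321e-05
  1.12102067e+00  1.60257779e+00] [0.39283061 0.33684732 0.78492559]
```

View pics/b_st.png

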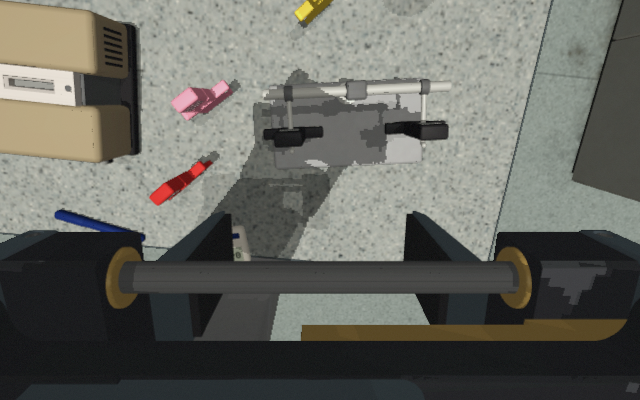

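View pics/b_me.png

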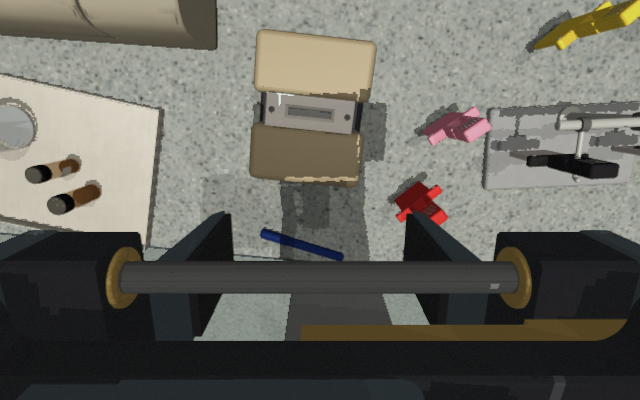

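```bash
python3 - <<'E'
import cv2
a=cv2.imread("pics/b_st.png")[70:180,240:460];cv2.imwrite("pics/b_st2.png",cv2.resize(a,(792,396),interpolation=cv2.INTER_CUBIC))
a=cv2.imread("pics/b_me.png")[80:140,250:375];cv2.imwrite("pics/b_me2.png",cv2.resize(a,(750,360),interpolation=cv2.INTER_CUBIC))
E
```

```text
(no output)
```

View pics/b_st2.png

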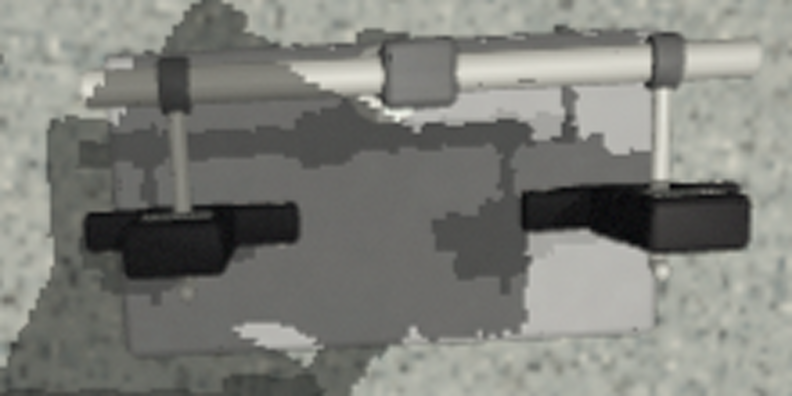

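View pics/b_me2.png

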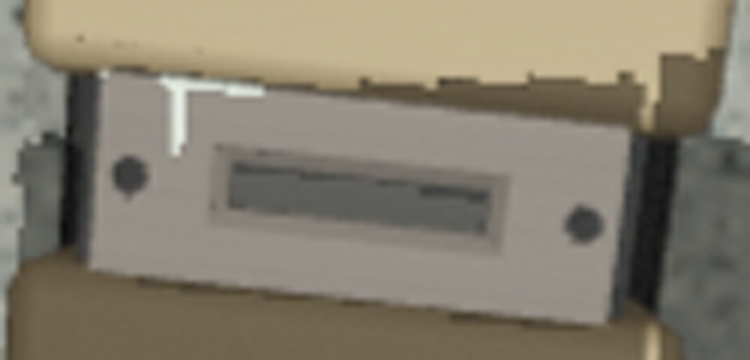

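```bash
cat > ov.py <<'E'
from h import *
import pickle
def box(x,y,yaw,z0,z1,sx,sy):
    c=np.array([[a*sx/2,b*sy/2] for a,b in [(1,1),(1,-1),(-1,-1),(-1,1)]])
    R=np.array([[np.cos(yaw),-np.sin(yaw)],[np.sin(yaw),np.cos(yaw)]]); c=c@R.T+[x,y]
    return np.vstack([np.c_[c,[z0]*4],np.c_[c,[z1]*4]])
def draw(im,m,b,off,s,col):
    p=((proj(m,b)-off)*s+s/2-.5)
    for k in range(4):
        for i,j in [(k,(k+1)%4),(k+4,(k+1)%4+4),(k,k+4)]:
            cv2.line(im,tuple(int(v) for v in p[i].round()),tuple(int(v) for v in p[j].round()),col,1)
E
python3 - <<'E'
from ov import *
m=pickle.load(open("me.pkl","rb")); g=lambda p:unproj(m,(p[0]/6+250-.42,p[1]/6+80-.42),.1)
L=[g(p) for p in [(97,70),(632,127),(608,325),(88,270)]]; S=[g(p) for p in [(212,145),(508,175),(498,252),(212,222)]]
for Q in (L,S):
    Q=np.array(Q)[:,:2];print(Q.mean(0).round(4),[np.linalg.norm(Q[i]-Q[(i+1)%4]).round(4) for i in range(4)], [np.arctan2(*( (Q[i]-Q[j])*[-1,1])).round(3) for i,j in [(0,1),(3,2)]])
m=pickle.load(open("st.pkl","rb")); g=lambda p,z:unproj(m,(p[0]/3.6+240-.36,p[1]/3.6+70-.36),z)
C=np.array([g(p,.101) for p in [(86,212),(298,203),(298,242),(88,250)]])[:,:2]
print(C.round(4),C.mean(0),np.linalg.norm(C[0]-C[1]))
for nm,(a,b),z in [("bar",((90,88),(755,56)),.127),("base",((135,355),(652,332)),.012),("hookL",((176,110),(183,208)),.1265),("hookR",((660,88),(660,182)),.1265)]:
    A,B=g(a,z),g(b,z);print(nm,A.round(4),B.round(4),np.arctan2(*((A-B)[:2]*[-1,1])).round(3))
print("hook tips",g((187,291),.1325),g((662,270),.1325))
E
```

```text
[0.5611 0.1051] [np.float64(0.0929), np.float64(0.0341), np.float64(0.0925), np.float64(0.034)] [np.float64(-0.002), np.float64(-0.004)]
[0.5613 0.105 ] [np.float64(0.0517), np.float64(0.0133), np.float64(0.0505), np.float64(0.0131)] [np.float64(0.002), np.float64(-0.002)]
[[ 0.5399 -0.1383]
 [ 0.5487 -0.2001]
 [ 0.5374 -0.2013]
 [ 0.5289 -0.1396]] [ 0.53871663 -0.16982491] 0.062369898656483666
bar [ 0.5748 -0.1413  0.127 ] [ 0.6006 -0.3161  0.127 ] 0.146
base [ 0.481  -0.1466  0.012 ] [ 0.5091 -0.3383  0.012 ] 0.145
hookL [ 0.5715 -0.1646  0.1265] [ 0.5459 -0.1685  0.1265] -1.419
hookR [ 0.59   -0.2927  0.1265] [ 0.5658 -0.297   0.1265] -1.393
hook tips [ 0.52415892 -0.17177569  0.1325    ] [ 0.54279227 -0.29991326  0.1325    ]
```

Slot: (0.561, 0.105), yaw ≈ 0; the lip measures 93×34 and the bevel rim 51×13, matching the spec. Stand yaw is 0.145 and the plate is at (0.539, −0.170), which agrees with its hook tip. Grasping next.

```bash
python3 - <<'E'
from h import *
import pickle
P=np.array([0.5387,-0.1700]); q=down(0.145)
manip.move_to((*P,0.235),q)
m=imaging.camera_model("wrist"); im=imaging.read_camera("wrist"); cv2.imwrite("pics/c_pre.png",im); pickle.dump(m,open("c_pre.pkl","wb"))
manip.movel((*P,0.128),vel=0.1)
s=manip.get_state();print(s["time"],s["ee_pos"],s["wrist_force"])
m=imaging.camera_model("wrist"); im=imaging.read_camera("wrist"); cv2.imwrite("pics/c_down.png",im); pickle.dump(m,open("c_down.pkl","wb"))
E
```

```text
6.4333 [ 0.53910661 -0.17013157  0.12862902] [ 0.15579794 -1.05057865 -0.38935863]
```

View pics/c_pre.png

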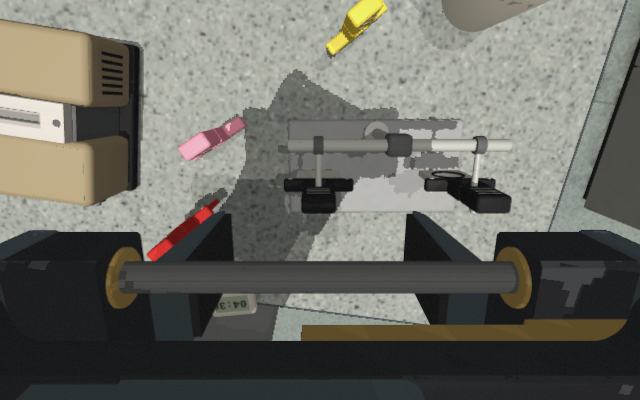

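View pics/c_down.png

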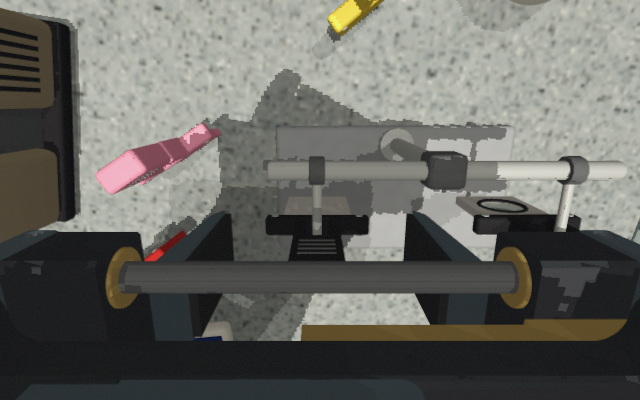

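The left plate has a plain blade and the right one shows the black ring, so the target is right. The grip (col 318) is centred between the fingers. Close, then overlay-check.

```bash
python3 - <<'E'
from ov import *
m=pickle.load(open("c_down.pkl","rb")); im=cv2.imread("pics/c_down.png")
s=3; off=np.array([240,180]); a=cv2.resize(im[180:330,240:400],None,fx=4,fy=4,interpolation=cv2.INTER_CUBIC); s=4
x,y,w=.5387,-.17,.145
draw(a,m,box(x,y,w,.093,.101,.012,.064),off,s,(0,255,0))
draw(a,m,box(x,y,w,.101,.163,.014,.026),off,s,(0,0,255))
draw(a,m,box(x,y,w,.037,.093,.006,.044),off,s,(255,0,0))
cv2.imwrite("pics/c_ov.png",a)
jaws.command_gripper(0.0,squeeze=35)
st=manip.get_state();print(st["time"],st["opening"],st["ee_pos"],st["wrist_force"],st["wrist_torque"])
im=imaging.read_camera("wrist");cv2.imwrite("pics/c_grip.png",im)
E
```

```text
7.4917 0.025643633181835702 [ 0.5387025  -0.17000231  0.12800488] [-0.02080186  0.27215975  0.79825907] [ 0.0062179   0.01267732 -0.02436397]
```

View pics/c_ov.png

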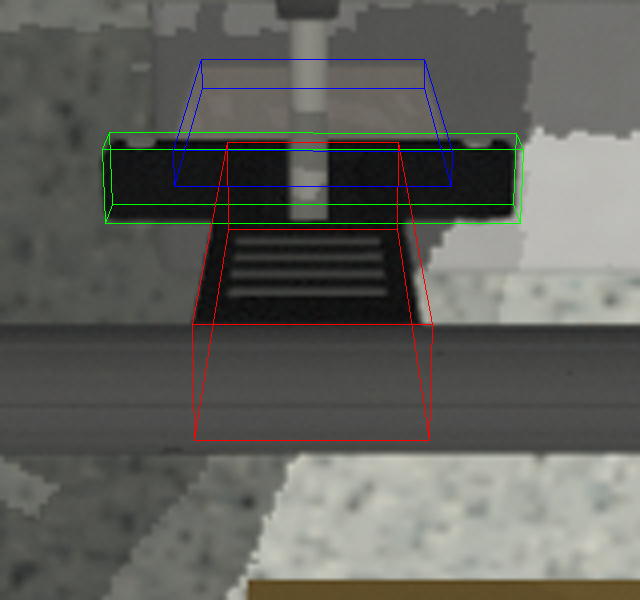

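View pics/c_grip.png

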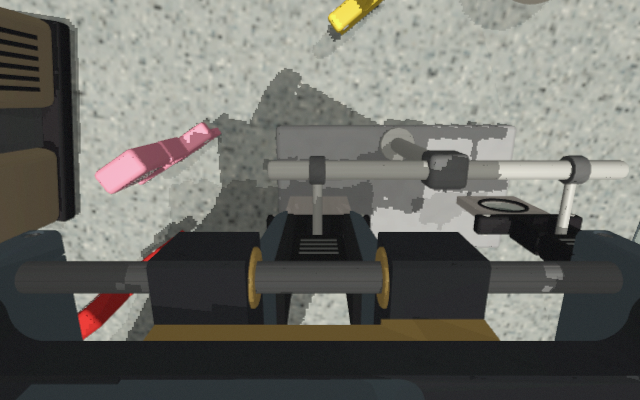

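```bash
python3 - <<'E'
from ov import *
P=np.array([0.5387,-0.1700]); d=-np.array([np.cos(.145),np.sin(.145)])
def st(n):
    s=manip.get_state();print(n,s["time"].__round__(2),s["ee_pos"].round(4),s["wrist_force"].round(2),s["opening"].__round__(4))
manip.movel((*P,0.139),vel=0.06); st("up")
manip.movel((*(P+.045*d),0.139),vel=0.08); st("out")
manip.movel((*(P+.055*d),0.27),vel=0.15); st("high")
manip.move_to((0.5612,0.105,0.27),down(0.0)); st("over")
manip.movel((0.5612,0.105,0.205),vel=0.1); manip.hold(.3); st("pre")
m=imaging.camera_model("wrist"); im=imaging.read_camera("wrist");cv2.imwrite("pics/d_pre.png",im); pickle.dump(m,open("d_pre.pkl","wb"))
cv2.imwrite("pics/d_scene.png",imaging.read_camera("scene"))
a=im.copy()
off=np.array([220,120]);s=4; a=cv2.resize(im[120:270,220:400],None,fx=4,fy=4,interpolation=cv2.INTER_CUBIC)
x,y=m and (0.5612,.105); z=.17
draw(a,m,box(x,y,0,z,z+.008,.012,.064),off,s,(0,255,0))
draw(a,m,box(x,y,0,z-.056,z,.006,.044),off,s,(255,0,0))
draw(a,m,box(x,y,0,.1,.1,.008,.046),off,s,(0,255,255))
draw(a,m,box(x,y,0,.1,.1,.034,.092),off,s,(0,255,255))
cv2.imwrite("pics/d_ov.png",a)
E
```

```text
up 7.88 [ 0.539  -0.1702  0.1396] [-0.17 -0.79  0.13] 0.0259
out 8.58 [ 0.4944 -0.1767  0.1392] [0.1  0.67 0.12] 0.0254
high 9.61 [ 0.4839 -0.1777  0.2691] [-0.85  1.   -0.37] 0.0258
over 10.73 [0.5611 0.1042 0.2697] [ 0.28  0.19 -0.76] 0.0261
pre 11.83 [0.5614 0.1051 0.2054] [-0.38 -0.17 -1.4 ] 0.0255
```

View pics/d_ov.png

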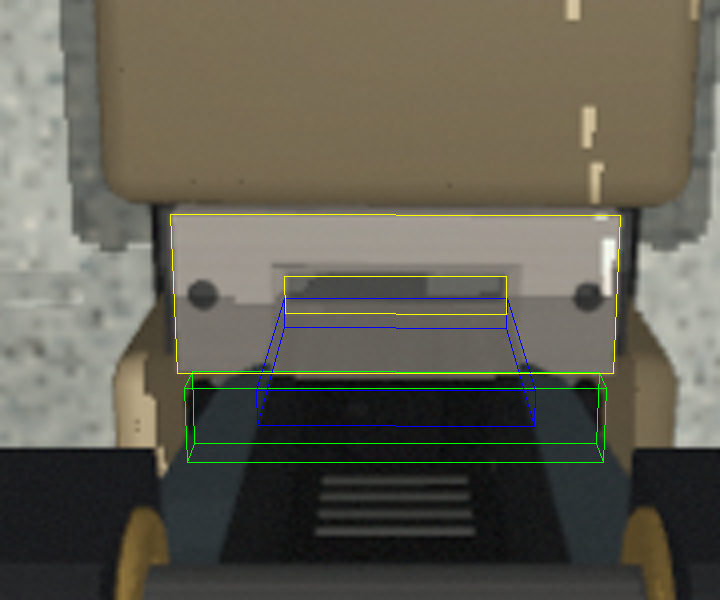

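View pics/d_scene.png

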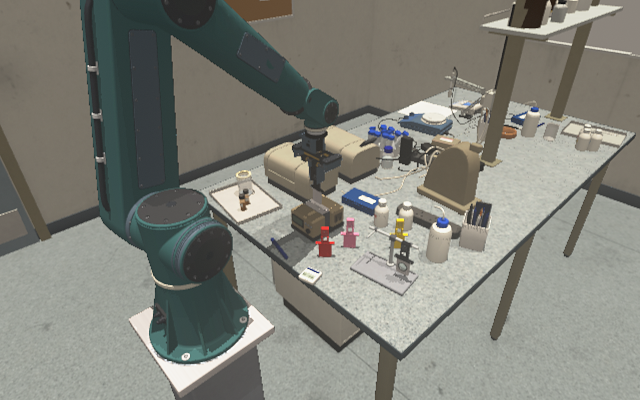

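```bash
python3 - <<'E'
import cv2
im=cv2.imread("pics/d_pre.png")[165:225,255:380]; im=cv2.convertScaleAbs(im,alpha=1.6)
cv2.imwrite("pics/d_z.png",cv2.resize(im,None,fx=6,fy=6,interpolation=cv2.INTER_CUBIC))
E
```

```text
(no output)
```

View pics/d_z.png

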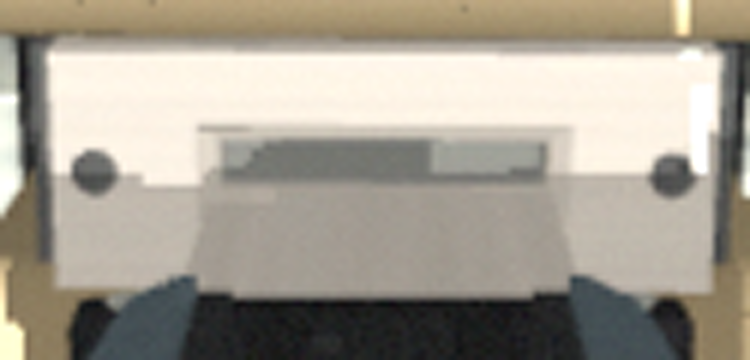

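Blade edge and slot line up within about 1 px. Inserting in steps and watching the force.

```bash
cat > ins.py <<'E'
from ov import *
def st():
    manip.hold(.1); s=manip.get_state();print(round(s["time"],2),s["ee_pos"].round(4),s["wrist_force"].round(2),s["wrist_torque"].round(2)); return s
E
python3 - <<'E'
from ins import *
b=st()["wrist_force"]
for z in [.195,.191,.188,.185,.181,.177,.17,.16,.15,.142,.138]:
    manip.movel((0.5612,.105,z),vel=.05); s=st()
    f=s["wrist_force"]-b
    if abs(f[2])>9 or np.hypot(f[0],f[1])>5: print("STOP",f);break
cv2.imwrite("pics/e_w.png",imaging.read_camera("wrist"));cv2.imwrite("pics/e_s.png",imaging.read_camera("scene")[150:270,240:400])
E
```

```text
12.03 [0.5612 0.105  0.2051] [ 0.39 -0.12 -0.29] [0.03 0.04 0.03]
12.48 [0.5612 0.105  0.1949] [-0.55  0.58 -1.58] [0.05 0.04 0.01]
12.83 [0.5612 0.105  0.191 ] [-0.39  0.51 -0.29] [ 0.05  0.05 -0.  ]
13.18 [0.5612 0.105  0.188 ] [ 0.27 -0.42 -0.67] [ 0.05 -0.01 -0.  ]
13.53 [0.5612 0.105  0.185 ] [ 0.35  0.22 -0.51] [-0.02  0.03  0.01]
13.88 [0.5612 0.105  0.1809] [-1.22  0.96 -0.69] [ 0.02 -0.01  0.03]
14.23 [0.5613 0.105  0.1771] [ 0.27 -0.41  2.6 ] [ 0.04 -0.04  0.01]
14.62 [0.5611 0.105  0.1699] [-0.64 -0.34  2.92] [-0.04  0.15 -0.01]
15.07 [0.5611 0.105  0.16  ] [ 0.5  -0.42  2.29] [-0.02  0.2  -0.02]
15.53 [0.5612 0.105  0.1501] [ 0.08 -0.85  3.27] [-0.1   0.11  0.03]
15.93 [0.5613 0.105  0.1422] [ 0.5  -0.12  3.99] [0.02 0.11 0.03]
16.28 [0.5613 0.105  0.1382] [0.02 0.9  2.71] [ 0.03 -0.05 -0.03]
```

View pics/e_w.png

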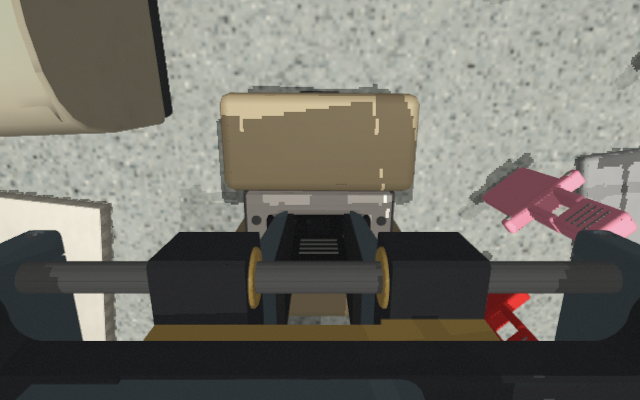

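The blade went in cleanly, and the spring came on at the expected height. Now the last few millimetres until the crossbar seats.

```bash
python3 - <<'E'
from ins import *
z=.138
while z>.1315:
    z-=.0007; manip.movel((0.5612,.105,z),vel=.03); manip.hold(.1)
    f=np.mean([ (manip.hold(.04),manip.get_state()["wrist_force"])[1] for _ in range(4)],0)
    s=manip.get_state();print(round(s["time"],2),round(z,4),s["ee_pos"].round(4),f.round(2))
    if f[2]>13: break
cv2.imwrite("pics/f_w.png",imaging.read_camera("wrist"));cv2.imwrite("pics/f_s.png",cv2.resize(imaging.read_camera("scene")[150:270,250:400],None,fx=5,fy=5,interpolation=cv2.INTER_CUBIC))
E
```

```text
16.9 0.1373 [0.5612 0.105  0.1373] [ 0.69 -0.01  4.24]
17.42 0.1366 [0.5612 0.105  0.1366] [0.7  0.44 4.27]
17.93 0.1359 [0.5612 0.105  0.1359] [1.29 0.15 3.73]
18.45 0.1352 [0.5612 0.105  0.1352] [ 1.06 -0.25  4.4 ]
18.97 0.1345 [0.5614 0.1051 0.135 ] [-1.23  0.61 11.96]
19.48 0.1338 [0.5615 0.1051 0.1349] [-4.78  0.13 21.43]
```

View pics/f_s.png

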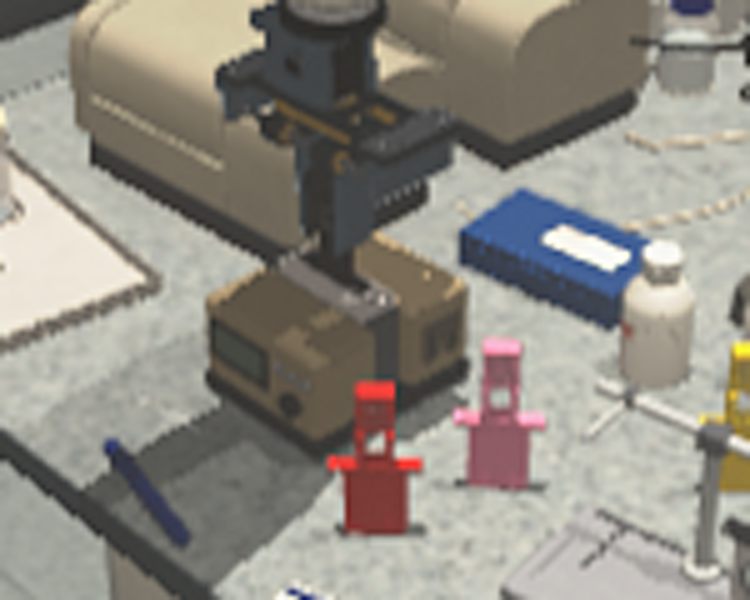

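View pics/f_w.png

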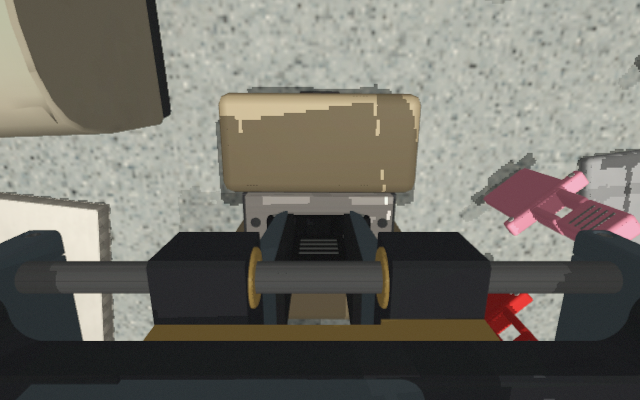

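Seated at TCP z = 0.135, exactly the expected height. The last step pressed to 21 N, so I'll ease to a light hold and check.

```bash
python3 - <<'E'
from ins import *
manip.movel((0.5612,.105,.1345),vel=.03); manip.hold(.4)
for _ in range(3):
    f=np.mean([ (manip.hold(.08),manip.get_state()["wrist_force"])[1] for _ in range(5)],0); s=manip.get_state()
    print(round(s["time"],2),s["ee_pos"].round(4),f.round(2),s["opening"].round(4) )
cv2.imwrite("pics/g_t.png",cv2.resize(imaging.read_camera("top")[100:300,260:480],None,fx=3,fy=3))
E
```

```text
Traceback (most recent call last):
AttributeError: 'float' object has no attribute 'round'
```

```bash
python3 - <<'E'
from ins import *
for _ in range(2):
    f=np.mean([ (manip.hold(.08),manip.get_state()["wrist_force"])[1] for _ in range(5)],0); s=manip.get_state()
    print(round(s["time"],2),s["ee_pos"].round(4),f.round(2),round(s["opening"],4) )
cv2.imwrite("pics/g_t.png",cv2.resize(imaging.read_camera("top")[100:300,260:480],None,fx=3,fy=3))
E
```

```text
21.07 [0.5613 0.1051 0.135 ] [-1.47  0.78 11.87] 0.0254
21.48 [0.5613 0.1051 0.135 ] [-1.65  0.44 11.95] 0.0256
```

View pics/g_t.png

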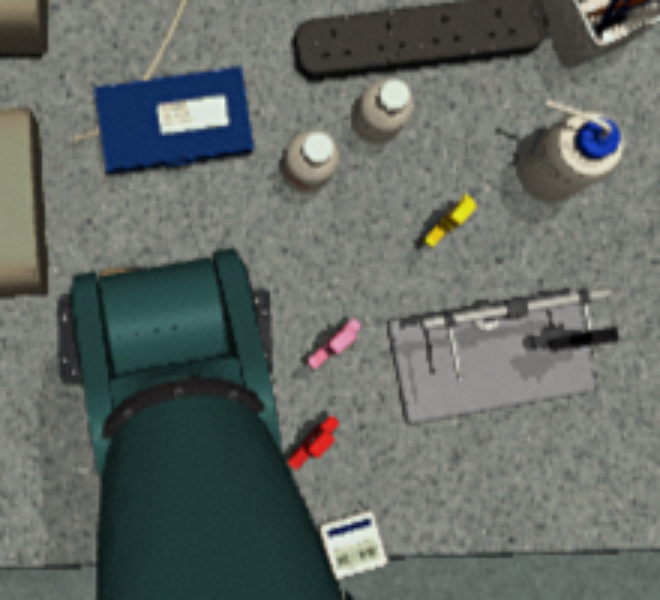

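The hold is steady at about 12 N. The windowed plate is still on its hook at ~(580,338), the left hook is empty, and the bystanders in view haven't moved. Handing in.

```bash
python3 -c "
from plant import manip
print(manip.close_job())"
```

```text
the job is handed in; nothing more can be done
None
```

The dark check is done and handed in at about 21.5 s of the 43 s allowed. I lifted the solid plate off its hook, passed it through the meter slot, and pushed it down until its crossbar reached the lip. The arm is still gripping it upright and holding it down.

**Last checks**
- **Seating:** the TCP stopped at z = 0.135 m, exactly where the crossbar should meet the lip. A further downward command raised the force but gave no more travel.
- **Hold:** the final push is a steady 12 N or so, above the spring's roughly 5 N. The gripper opening is 25.5 mm on the 26 mm grip, with no sign of slipping. I had no direct reading of the shutter, so the seating rests on height and force.
- **Surroundings:** in the last top view the windowed plate is still on its hook, and the bystanders in view had not moved. That view was cropped, so it did not cover the tray, and the marker was not visible in it. I did not check those again at the end.

**One overshoot:** the final seating step briefly pressed to about 21 N, so I eased back to the 12 N hold. No check failed. The trained networks' slot positions were up to about 7 mm from my calibrated measurement. I used mine because the lip and slot sizes matched the spec.

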